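# Start the portable hob under the saucepan

### The job

Start the portable hob with the closed fingertips, in this order: press the raised far end of the rocker switch fully over, press the round key all the way in so that it stays down, then press the long bar key fully down, keep it down for two seconds and let it spring back. Leave the square key up, and do not move or lift the saucepan, mugs or anything else standing around.

Things in the scene. Friction and masses are not known exactly. Their poses are not given: they have to be found in the camera images.
- hob: Portable hob, fixed: flat box 340 x 340 mm, 55 mm high, black glass top. Origin: centre of its underside; x to its back, y to its left, z up. Along its front edge, at x = -132 mm, four bare metal controls stand in a row at y = +120, +40, -40, -120 mm; which is where varies. All face as the hob does, each in a grey surround 3 mm above the glass.
- rocker_raised (a point): Point to press: top face of the raised half of the rocker switch, 17 mm behind its pivot; moves with it (5 mm down). Rocker 26 mm wide (hob y), 52 mm long (hob x), two halves bent as a shallow V. Off: near half level, far half (hob +x) slopes up to 18 mm above the glass. On: far half level, 10 mm above the glass.
- rocker (a joint): Rocker switch angle: 0 (up to 0.04 at the start) is off, 0.30 rad is fully on; it needs 2 to 3 N at the raised point and stays where it is left.
- round_key_top (a point): Centre of the top of the round key, 30 mm across, 14 mm above the glass when up.
- round_key (a joint): Travel of the round key: 0 up, 0.006 m fully down. It takes about 3 N and stays where it is pushed.
- square_key_top (a point): Centre of the top of the square key, 28 x 28 mm, 14 mm above the glass when up. To be left up.
- square_key (a joint): Travel of the square key: 0 up, 0.006 m down. It takes about 3 N and stays where it is pushed.
- bar_key_top (a point): Centre of the top of the long bar key, 20 mm (hob x) by 60 mm (hob y), 14 mm above the glass when up.
- bar_key (a joint): Travel of the bar key: 0 up, 0.006 m fully down. Sprung: 1.5 N to start it, 4.5 N fully down; it returns when let go.
- pan: Steel saucepan on the hob, 160 mm across, 85 mm high, black handle to its +y reaching 223 mm from its centre at about 80 mm height. Origin: centre of its underside.
- shaker: Small steel salt shaker standing on the right side of the hob, 38 mm across, 68 mm high. Origin: centre of its underside.
- mug_a: Dark stoneware mug with pale rim and foot, 90 mm across, 87 mm high, handle to its +y, reaching 73 mm from its centre; on the counter before the hob, left. Origin: centre of its underside.
- mug_b: The same kind of mug, on the counter before the hob, right. Origin: centre of its underside.
- mug_c: The same kind of mug, on the counter left of the hob. Origin: centre of its underside.
- jar: Jar with a wooden cap, 80 mm across, 110 mm high, on the counter right of the hob. Origin: centre of its underside.
- spoon: Spoon, 160 mm long, lying on the counter off the front left corner of the hob. Origin: its underside near the middle; x along it.
Mind the look-alikes: they are no part of the job. What is shaped like the jar but purple is not meant. What is shaped like the shaker but red is not meant.

How it is judged (in metres and radians):
On the way, in this order (a step that is already met when the one before it is completed fails the run):
1. the rocker is pressed over to on (value of joint rocker above 0.24 rad), for 0.1 s.
2. the round key is pressed down (value of joint round_key above 0.0045 m), for 0.1 s.
3. the bar key is held down (at least 1.5 s) (value of joint bar_key above 0.0045 m), for 1.5 s.
At the end, for the whole second after the job is handed in: The rocker is on (above 0.24 rad), the round key down (more than 4.5 of 6 mm), the bar key back up (within 1 mm), the square key up (within 2 mm), and every other thing at rest within 25 mm of where it stood (value of joint rocker above 0.24 rad and value of joint round_key above 0.0045 m and value of joint bar_key below 0.001 m and value of joint square_key below 0.002 m and distance of each of mug_a, mug_b, mug_c, pan, shaker, jar, spoon from where it was at the start of the episode below 0.025 m and linear speed of each of mug_a, mug_b, mug_c, pan, shaker, jar, spoon below 0.02 m/s); the robot touches nothing.
It fails at once if the square key is pressed (more than 3 mm) (value of joint square_key above 0.003 m).
It fails at once if the round key is pressed before the rocker is on (value of joint round_key above 0.003 m and value of joint rocker below 0.2 rad).
It fails at once if the bar key is pressed before the rocker is on and the round key down (value of joint bar_key above 0.003 m and (value of joint rocker below 0.2 rad or value of joint round_key below 0.004 m)).
It fails at once if a bystander is moved or lifted by more than 25 mm (distance of any of mug_a, mug_b, mug_c, pan, shaker, jar, spoon from where it was at the start of the episode above 0.025 m).
It also fails if it takes over 42 s, if anything falls off the work surface, if the arm or the gripper's body presses on something with over 40 N, if the wrist force passes 120 N, or if a joint passes its speed limit or range.

### The arm

A 6-joint arm with a two-finger parallel gripper is mounted at the origin on the work surface. World frame = base frame: x ahead of the robot, y to its left, z up, the work surface at z = 0. Lengths are in m, angles in degrees, forces in N, time in s.
With the tool pointing down it reaches from about 0.375 to 0.75 m from the base axis. Payload 9 kg.
Tool frame: the origin (TCP) lies where the fingers leave the gripper's body, on its centre line; the fingertips stand 73 mm ahead of it and the grasp point (between the pads) lies 54 mm ahead of it (robot.tip_reach is the distance from the TCP to the fingertips, in m); z points along the fingers, y is the direction in which the jaws open and shut (so a half turn about z gives the same grasp; the last joint's range is limited). The gripper opens to 85 mm and grips with 20 to 120 N. Pads are 22 mm wide; open, the fingers measure 114 mm over their backs; the gripper's body (76 mm by 85 mm) begins 54 mm behind the grasp point. The pads swing forward as they close: fully open they stand 13 mm farther back than shut.
Start: joints at [52.901, 5.964, 5.575, 89.605, 0, 77.527], TCP at [0.25, 0.545, 0.304] pointing down, gripper open.
Joint ranges: [-171.21, 171.21], [-48.23, 106.86], [-62.78, 66.21], [-105.2, 120.99], [-86.42, 89.51], [-180, 180]. Speed limits (degrees/s): [127.2, 127.2, 147.25, 180, 180, 180].

### API

Orientations are given as [roll, pitch, yaw] about the fixed x, y, z axes, in that order (R = Rz(yaw) Ry(pitch) Rx(roll)).
In Python, from plant import robot gives the robot as it stands. Calls block until the motion is done:
- robot.move_pose(position, orientation): joint-space move of the TCP to a pose.
- robot.line_to(position, vel=0.15, rotation=None, guard=None): straight line of the TCP; rotation=None keeps the orientation; vel is the mean speed in m/s. With guard (N) it stops when the force on the tool has changed by that much, and returns True; else False.
- robot.goto_joints(angles): joint-space move.
- robot.set_gripper(opening): finger opening in m; the grip force is fixed at half the most; returns when the fingers have stopped.
- robot.pause(seconds).
- robot.ik(position, orientation): joint angles nearest the present ones, or None.
- robot.observe(): the state.
- robot.grab_frame(name): name is "scene" or "top" or "wrist"; returns the picture (400x640x3 uint8, blue, green, red); there is no depth.
- robot.get_calibration(name): a dict with "vertical_fov" (degrees; the focal length in pixels is half the picture's height over the tangent of half this angle, whatever the lens; pixels are square), "cx", "cy" (the principal point, pixels), "rvec" (rotation vector, rad) and "tvec" (3), from world to camera coordinates, as OpenCV has them. Camera axes: x right, y down, z forward; pixel columns grow to the right and rows downward; lengths in m; the calibration is good to about 2 mm. A picture is of the moment at which its call begins: read the wrist's pose just before it. get_calibration takes no time and is no camera call; for the wrist camera it gives the pose at the moment of the call.
A pose or a line that the arm cannot do raises robot.IKError and nothing moves.
- robot.job_done(): hands the job in, once; it reports no verdict.
The state is a dict: "time": time; "q": joint angles; "qvel": joint speeds; "joint_torque": joint torques, N m; "tool_pos": TCP position; "tcp_rot": TCP orientation; "ft_force": force on the tool from outside, world axes, zero at the start; "torque": the same for the moment, N m; "gripper_width": finger opening in m.
Only numpy, scipy, OpenCV 4.12 (cv2) and the standard library are available. Lean on these libraries where they do the work, as an engineer would, in place of code of your own. Each camera call takes 0.05 s, during which the arm holds its last target. There are 200 camera calls.

## Working session

There is one attempt and no reset: what is moved stays moved. The work goes in short steps, each a Python script; the robot and the scene stay as the last script left them, time stands still between calls to the robot, and variables do not carry over. Pictures are saved under pics/ and viewed, about 8 in all and at most 12, crops included, and the job is handed in when it is done.

```bash
mkdir -p pics; ls; python3 - <<'E'
from plant import robot
import cv2
for n in ("scene","top"):
    c=robot.get_calibration(n); print(n,{k:(v if not hasattr(v,'tolist') else v.tolist()) for k,v in c.items()})
    cv2.imwrite(f"pics/{n}0.png",robot.grab_frame(n))
o=robot.observe(); print(o["time"],o["tool_pos"],o["tcp_rot"],o["gripper_width"],robot.tip_reach)
E
```

```text
pics
scene {'vertical_fov': 44.61723209412647, 'cx': 324.31739965825494, 'cy': 199.40268186585988, 'rvec': [2.214185156531849, 0.7544596062223021, -0.30145948011590556], 'tvec': [-0.4831798312139825, -0.20248881663083035, 1.323735266668751]}
top {'vertical_fov': 49.776691432666546, 'cx': 321.1077012794209, 'cy': 207.99842026613035, 'rvec': [2.143701021688436, -2.1126981335904644, 0.1704918202372563], 'tvec': [0.02445496114112414, 0.5819260531931797, 1.1864718059862613]}
0.1 [0.24986486 0.54526722 0.30320236] [-1.79933069e+02 -1.52784004e-02  1.55375763e+02] 0.0854440270837568 0.0726
```

View pics/top0.png

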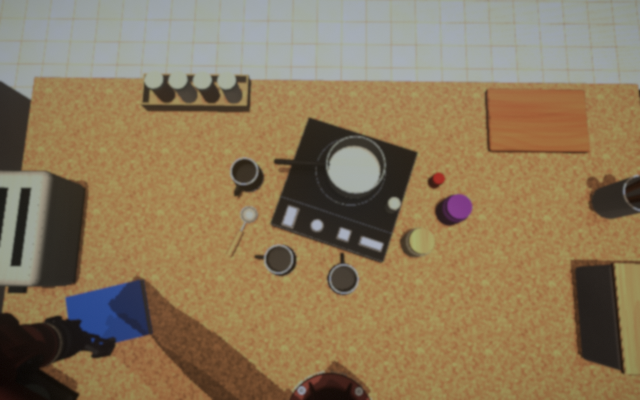

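View pics/scene0.png

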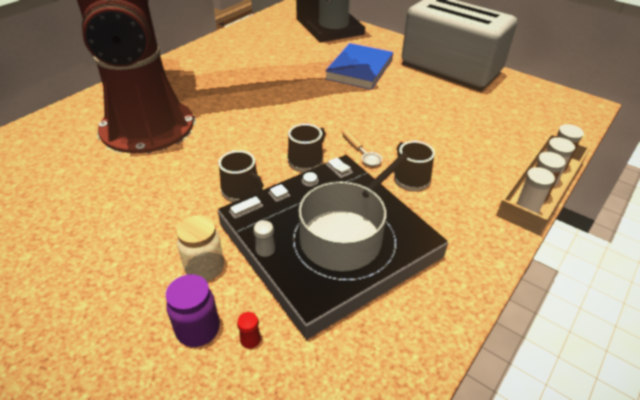

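Top view: the controls from left to right are rocker (290,216), round (317,226), square (344,234) and bar (372,243). The pan handle is at (275–320,162), the mugs at (279,260), (343,278) and (245,173), and the shaker at (394,203). Next I'll get a rough position from the control centroids and then look from the wrist.

```bash
cat > h.py <<'E'
import numpy as np, cv2
from plant import robot
def cam(name):
    c=robot.get_calibration(name); f=200/np.tan(np.radians(c["vertical_fov"])/2)
    K=np.array([[f,0,c["cx"]],[0,f,c["cy"]],[0,0,1.]])
    return K,cv2.Rodrigues(np.array(c["rvec"],float))[0],np.array(c["tvec"],float).ravel()
def ray(C,uv,z):
    K,R,t=C; o=-R.T@t; d=R.T@np.linalg.inv(K)@np.array([uv[0],uv[1],1.])
    return o+d*(z-o[2])/d[2]
def proj(C,p):
    K,R,t=C; q=K@(R@np.asarray(p)+t); return q[:2]/q[2]
E
cat > s1.py <<'E'
from h import *
im=cv2.imread("pics/top0.png"); C=cam("top")
m=cv2.inRange(im,(110,110,110),(255,255,255))
roi=np.zeros_like(m); cv2.fillPoly(roi,[np.array([[277,195],[383,228],[379,256],[277,225]])],255)
n,l,s,c=cv2.connectedComponentsWithStats(m&roi)
P=[]
for i in range(1,n):
    if s[i,4]>20:
        p=ray(C,c[i],.068); P.append(p); print(c[i],s[i],p.round(4))
for uv in ((309,119),(416,152),(383,261),(273,227)): print(ray(C,uv,.055).round(3))
print("cams",[(-cam(n)[1].T@cam(n)[2]).round(3) for n in("wrist","top")], cam("wrist")[1][2].round(3), cam("wrist")[0][0,0])
E
python3 s1.py
```

```text
[289.77403846 215.99038462] [283 206  15  21 208] [0.5543 0.1206 0.068 ]
[316.5        224.96226415] [311 220  12  11 106] [0.5299 0.0449 0.068 ]
[343.7  233.95] [338 228  13  13 120] [ 0.5057 -0.0315  0.068 ]
[370.59550562 243.09550562] [360 237  22  14 178] [ 0.4812 -0.1065  0.068 ]
[0.847 0.073 0.055]
[ 0.75  -0.241  0.055]
[ 0.433 -0.142  0.055]
[0.524 0.168 0.055]
cams [array([0.175, 0.58 , 0.373]), array([0.373, 0.019, 1.268])] [ 0.288 -0.133 -0.948] 277.5503173008941
```

```bash
python3 - <<'E'
from h import *
robot.set_gripper(0)
robot.move_pose([0.465,0.024,0.28],[180,0,162.2])
C=cam("wrist"); im=robot.grab_frame("wrist"); cv2.imwrite("pics/w1.png",im); np.savez("w1.npz",K=C[0],R=C[1],t=C[2])
o=robot.observe(); print(o["time"],o["tool_pos"],o["tcp_rot"],o["gripper_width"],o["ft_force"])
E
```

```text
2.95 [0.46507798 0.02463955 0.28008762] [1.79994204e+02 5.16148664e-03 1.62258453e+02] -0.00030399437933838316 [ 0.60027732 -0.23183523  0.51104469]
```

View pics/w1.png

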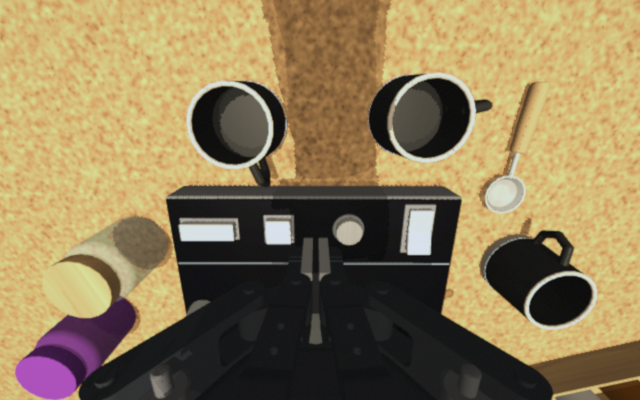

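The wrist picture shows all four controls clearly: bar (208,231), square (278,230), round (348,230) and rocker (419,230). The mugs are off the front edge. Next I'll measure the control tops.

```bash
cat > s2.py <<'E'
from h import *
im=cv2.imread("pics/w1.png"); d=np.load("w1.npz"); C=(d["K"],d["R"],d["t"])
g=cv2.cvtColor(im,cv2.COLOR_BGR2GRAY); m=(g>110).astype(np.uint8)*255
roi=np.zeros_like(m); roi[200:258,172:445]=255; roi[235:,295:332]=0
n,l,s,c=cv2.connectedComponentsWithStats(m&roi)
for i in range(1,n):
    if s[i,4]>100:
        (u,v),(w,h),a=cv2.minAreaRect(cv2.findNonZero((l==i).astype(np.uint8)))
        p=ray(C,(u,v),.069); B=[ray(C,q,.069) for q in cv2.boxPoints(((u,v),(w,h),a))]
        print((round(u,1),round(v,1)),s[i],p.round(4),"sides mm",[round(1000*np.linalg.norm(B[k+1]-B[k]),1) for k in(0,1)])
for uv in ((167,198),(461,197)): print(ray(C,uv,.055).round(4))
cv2.imwrite("pics/w1c.png",cv2.resize(im[190:270,165:465],None,fx=2.6,fy=2.6,interpolation=cv2.INTER_CUBIC))
E
python3 s2.py
```

```text
(417.5, 229.0) [ 400  205   36   50 1459] [0.5474 0.1176 0.069 ] sides mm [np.float64(62.6), np.float64(33.2)]
(278.0, 229.5) [263 215  31  30 801] [ 0.5007 -0.0303  0.069 ] sides mm [np.float64(32.8), np.float64(35.5)]
(208.5, 229.0) [ 178  218   62   23 1265] [ 0.4765 -0.1037  0.069 ] sides mm [np.float64(66.9), np.float64(27.0)]
(348.0, 232.5) [334 221  29  24 539] [0.528  0.0429 0.069 ] sides mm [np.float64(30.8), np.float64(28.4)]
[ 0.4318 -0.1396  0.055 ]
[0.5313 0.1751 0.055 ]
```

View pics/w1c.png

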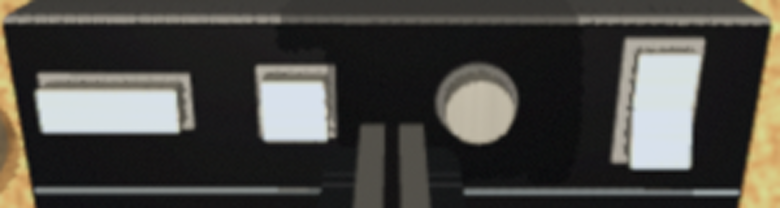

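Crop: the bright key tops sit off-centre on their grey surrounds, and the threshold had merged the two. In crop pixels the top faces are bar (108,111), square (295,111), round (480,111) and rocker (664,111). Square (278,233) and round (350,233) differ clearly in outline; round is the disc. I'll recompute with those points and fit the hob's pose.

```bash
cat > s3.py <<'E'
from h import *
d=np.load("w1.npz"); C=(d["K"],d["R"],d["t"])
px=np.array([[664,111],[480,111],[295,111],[108,111]])/2.6+[165,190]-.3
P=np.array([ray(C,u,.069) for u in px]); print(P.round(4))
y=np.array([.12,.04,-.04,-.12])
k=np.polyfit(y,P[:,:2],1); sp=np.linalg.norm(k[0]); ey=k[0]/sp; ex=np.array([ey[1],-ey[0]])
print("scale",sp,"yaw",np.degrees(np.arctan2(ex[1],ex[0])),"row centre",k[1],"hob centre",k[1]+.132*ex)
F=np.array([ray(C,u,.055)[:2] for u in((167,198),(461,197))]); print("front edge to row (38 expected):",(k[1]-F)@ex, "y",(F-k[1])@ey)
np.savez("hob.npz",c=k[1],ex=ex,ey=ey)
E
python3 s3.py
```

```text
[[ 0.5524  0.1196  0.069 ]
 [ 0.5283  0.0443  0.069 ]
 [ 0.504  -0.0314  0.069 ]
 [ 0.4796 -0.1078  0.069 ]]
scale 0.9946843377993576 yaw -17.755740874745822 row centre [0.5160592  0.00616921] hob centre [ 0.64177141 -0.03408547]
front edge to row (38 expected): [0.03579508 0.03697923] y [-0.16454011  0.16554908]
```

The checks agree: key spacing is within 0.5%, the front edge is at 36–37 mm (38 expected), the half width is 165 mm (170), and the top view matches within 2 mm. Pressing the rocker first, to be verified before the next step.

```bash
cat > press.py <<'E'
from h import *
d=np.load("hob.npz"); c,ex,ey=d["c"],d["ex"],d["ey"]
YAW=180+np.degrees(np.arctan2(ex[1],ex[0]))
def press(y,dx,above,hard,hold=.2,N=12):
    """tips down at hob-y y, dx behind the row; start `above` the glass, aim below `hard` (m over glass)"""
    p=c+y*ey+dx*ex; z=lambda h:.055+h+robot.tip_reach
    robot.move_pose([*p,z(.06)],[180,0,YAW])
    robot.line_to([*p,z(above)],vel=.08); f0=robot.observe()["ft_force"]
    hit=robot.line_to([*p,z(hard-.004)],vel=.02,guard=N); o=robot.observe()
    print("hit",hit,"tip over glass mm",round(1000*(o["tool_pos"][2]-z(0)),2),"dF",(o["ft_force"]-f0).round(1))
    robot.pause(hold); o=robot.observe()
    print("after hold mm",round(1000*(o["tool_pos"][2]-z(0)),2),"dF",(o["ft_force"]-f0).round(1))
    robot.line_to([*p,z(.06)],vel=.1); print("t",robot.observe()["time"])
E
python3 - <<'E'
from press import *
press(.12,.018,.023,.010)
b=c-.06*ex+.06*ey
robot.move_pose([*b,.27],[180,0,YAW])
C=cam("wrist"); im=robot.grab_frame("wrist"); cv2.imwrite("pics/w2.png",im)
u=np.array([proj(C,[*(c+y*ey),.069]) for y in(.12,.04,-.04,-.12)]); print(u.round())
x0,y0=(u.min(0)-45).astype(int).clip(0); x1,y1=(u.max(0)+45).astype(int)
cv2.imwrite("pics/w2c.png",cv2.resize(im[y0:y1,x0:x1],None,fx=2.2,fy=2.2,interpolation=cv2.INTER_CUBIC))
E
```

```text
hit True tip over glass mm 10.05 dF [-0.7 -1.3  7.3]
after hold mm 10.06 dF [-0.  -1.   6.6]
t 5.8
[[370. 241.]
 [297. 241.]
 [223. 241.]
 [150. 241.]]
```

View pics/w2c.png

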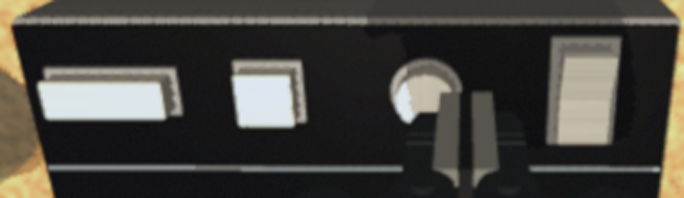

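The rocker stopped hard at 10.05 mm above the glass (level "on" is 10 mm), and its far end no longer stands up in the crop. Now the round key, checking its stop height before the bar.

```bash
python3 - <<'E'
from press import *
press(.04,0,.020,.008,hold=.3)
b=c-.06*ex-.06*ey
robot.move_pose([*b,.27],[180,0,YAW])
C=cam("wrist"); im=robot.grab_frame("wrist")
u=np.array([proj(C,[*(c+y*ey),.069]) for y in(.12,.04,-.04,-.12)])
x0,y0=(u.min(0)-45).astype(int).clip(0); x1,y1=(u.max(0)+45).astype(int)
cv2.imwrite("pics/w3c.png",cv2.resize(im[y0:y1,x0:x1],None,fx=2.2,fy=2.2,interpolation=cv2.INTER_CUBIC))
E
```

```text
hit True tip over glass mm 7.94 dF [-0.7 -0.4  5.8]
after hold mm 7.93 dF [-2.   0.   5.9]
t 9.1833
```

View pics/w3c.png

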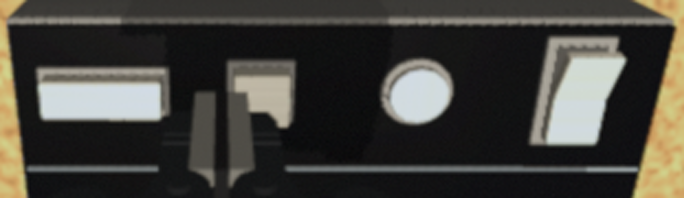

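The round key is sunk in its ring (stop at 7.9 mm, 8 expected), and the rocker is tipped with its near half raised. Now the bar, with a hold of 2.2 s.

```bash
python3 - <<'E'
from press import *
press(-.12,0,.020,.008,hold=2.2,N=14)
b=c-.06*ex
robot.move_pose([*b,.29],[180,0,YAW])
C=cam("wrist"); im=robot.grab_frame("wrist"); cv2.imwrite("pics/w4.png",im)
cv2.imwrite("pics/top1.png",robot.grab_frame("top"))
d=cv2.absdiff(cv2.imread("pics/top0.png"),cv2.imread("pics/top1.png")).max(2)
for n,(x,y) in dict(mug_a=(279,260),mug_b=(343,278),mug_c=(245,173),jar=(420,242),shaker=(394,203),pan=(354,168),spoon=(250,215)).items(): print(n,d[y-14:y+14,x-14:x+14].mean().round(1))
E
```

```text
hit True tip over glass mm 8.0 dF [-2.4  0.3  6.6]
after hold mm 8.0 dF [-1.9  0.7  7.5]
t 14.5583
mug_a 33.3
mug_b 28.5
mug_c 1.6
jar 2.3
shaker 2.0
pan 2.7
spoon 2.3
```

View pics/w4.png

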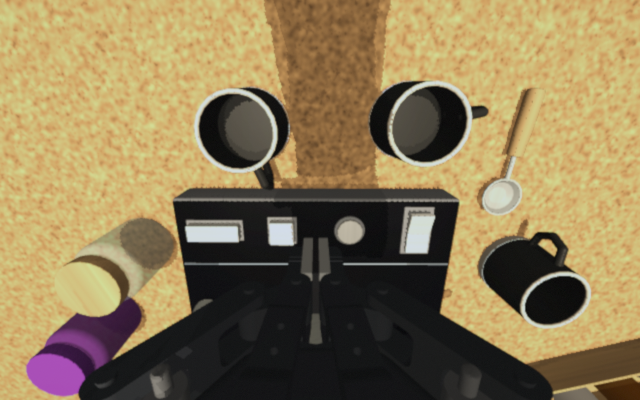

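The bar bottomed at 8.0 mm for 2.2 s and is back up, shown off-centre on its surround like the untouched square. The rocker is tipped, the round key is in, and the mugs stand where they were. The mug_a and mug_b top-view differences come from the arm and its shadow covering them.

```bash
python3 - <<'E'
from plant import robot
robot.pause(.3); robot.job_done(); print(robot.observe()["time"])
E
```

```text
the job is handed in; nothing more can be done
the job is handed in; nothing more can be done
```

I started the hob in the required order and handed the job in at about 15 s of the 42 s; no verdict is reported.

| Control | Stop height above the glass | Expected | Held |
|---|---|---|---|
| Rocker, far end | 10.05 mm | 10 mm | 0.2 s |
| Round key | 7.9 mm | 8 mm | 0.3 s |
| Bar key | 8.0 mm | 8 mm | 2.2 s, then let go |

**Final wrist picture:** the rocker is over, the round key is down, the bar is back up and the square key is still up.

**Bystanders:** the top-view comparison shows mug_c, jar, shaker, pan and spoon unchanged. It failed for mug_a and mug_b because the arm was over them. By eye, the wrist picture shows both where they were, but I did not measure them.

**Position checks:** the two camera measurements of the controls agreed to about 2 mm. The hob's front edge came out at 36–37 mm (38 expected), and its half width at 165 mm (170 expected).

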